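Lap the cover plates of a sloped drip guard

TASK

Cover the drip guard's sloped deck like a slater, from the bottom up. Lay the orange plate flat and straight between the two scribed lines with its raised tail over the stop strip, and draw it downhill with a firm pull of about 7 newtons until its shoulder bears on the sprung strip, never crushing the strip with more than 25 newtons; then lap the blue plate's tail over the orange plate's head and draw it down with the same pull until its shoulder bears on that head. Leave both flat, straight and tight, and do not disturb the tin, the connector housing or the blue tape roll.

Things in the scene. Friction and masses are not known exactly. Their poses are not given: they have to be found in the camera images.
- deck: the guard's grey sloped deck, 190 mm (x) by 112 mm (y), fixed, tilted 0.30 rad, its low end towards the robot and its high end 75 mm above the table; origin at the middle of its upper surface, x uphill along the slope, z out of the surface. Two white lines along x, 83 mm apart, mark where the plates' sides belong
- stop: mount of the stop strip; origin and axes as the deck's, so it does not tell where the strip is. The rubber-faced steel strip (108 mm wide, 5 thick, 24 long) lies on the deck; its uphill edge is clamped anywhere at deck x = -72 to -48 mm: find it by drawing the plate gently down to it. It yields 1 mm per 1.5 N, at most 7 mm, then is solid
- orange_plate_grip (a point): orange cover plate (lower course), 0.15 kg: centre of its grip fin, 30 mm above its underside. x points to its head (uphill edge), y along the fin, z up. Fin 10 mm thick (x), 46 long, top 38 mm above the underside: pinch it across the 10 mm, fingertips 14 mm or more above the underside. Starts flat on the table. Laid at deck x = -67 to -36 mm, y = 0, axes as the deck's
- orange_plate_shoulder (a point): shoulder of the orange plate: the step at the lower end of its body, at the underside, 12 mm downhill (-x) of the fin. The body, 5 mm thick and 80 wide, runs 65 mm from here to the head. The tail runs 25 mm the other way, raised: underside 6.5 mm, top 11.5 mm above the body's underside, to lap over a 5 mm strip or head
- blue_plate_grip (a point): blue cover plate (upper course): centre of its grip fin. Same shape, size, axes and mass as the orange plate, with the same fin, shoulder and raised tail. Laid with its point 65 mm uphill of the orange plate's point and at the same height above the deck, its shoulder against the orange head and its tail over it
- press_panel (a point): obstacle: centre of the clear guard panel of the terminal press, fixed, standing open towards the robot: 112 mm long, 58 mm high, upright, from x = 0.48 to 0.58 m, y = -0.06 to 0 m, z = 0.22 to 0.28 m. Behind and above it the press's cabinet begins at x = 0.57 m, z = 0.39 m, y = -0.25 to 0.04 m. Carry things past on the robot's side
- tin: bystander: round tin with a red lid, 49 mm wide, 27 mm high, origin under its centre
- housing: bystander: white connector housing, 18 x 40 x 14 mm, origin under its centre
- tape_blue: bystander: blue tape roll lying flat at the near right corner of the table (not the one beside the press), 68 mm wide, 19 mm high, origin under its centre

How it is judged:
On the way, in this order (a step that is already met when the one before it is completed fails the run):
1. the orange plate, lying flat on the deck, is pulled firmly (over 3 N) against the sprung strip (z of orange_plate_grip in the frame of deck between 0.0275 and 0.0325 m and y of orange_plate_grip in the frame of deck between -0.007 and 0.007 m and angle between the x axis of orange_plate_grip and the x axis of deck, either way round below 0.06 rad and angle between the z axis of orange_plate_grip and the z axis of deck, either way round below 0.05 rad and x of orange_plate_grip in the frame of deck between -0.071 and -0.032 m and contact force between orange_plate and stop above 3 N), for 0.1 s.
2. the blue plate, lying flat and lapped over the orange one, is pulled firmly (over 3 N) against its head (z of blue_plate_grip in the frame of deck between 0.0275 and 0.0325 m and y of blue_plate_grip in the frame of deck between -0.007 and 0.007 m and angle between the x axis of blue_plate_grip and the x axis of deck, either way round below 0.06 rad and angle between the z axis of blue_plate_grip and the z axis of deck, either way round below 0.05 rad and x of blue_plate_grip in the frame of orange_plate_grip between 0.0625 and 0.068 m and contact force between blue_plate and orange_plate above 3 N), for 0.1 s.
At the end, for the whole second after the job is handed in: Both plates at rest, flat (2.5 mm, 0.05 rad), straight (0.06 rad) and within 7 mm of the centre line; the orange one laps the strip and presses on it (over 0.2 N); the blue one laps the orange with its shoulder on its head (fins 62.5 to 68 mm apart along the slope) (z of orange_plate_grip in the frame of deck between 0.0275 and 0.0325 m and y of orange_plate_grip in the frame of deck between -0.007 and 0.007 m and angle between the x axis of each of orange_plate_grip, blue_plate_grip and the x axis of deck, either way round below 0.06 rad and angle between the z axis of each of orange_plate_grip, blue_plate_grip and the z axis of deck, either way round below 0.05 rad and x of orange_plate_grip in the frame of deck between -0.071 and -0.032 m and contact force between orange_plate and stop above 0.2 N and z of blue_plate_grip in the frame of deck between 0.0275 and 0.0325 m and y of blue_plate_grip in the frame of deck between -0.007 and 0.007 m and x of blue_plate_grip in the frame of orange_plate_grip between 0.0625 and 0.068 m and linear speed of each of orange_plate, blue_plate below 0.01 m/s); the robot touches nothing.
It fails at once if the strip is crushed (over 25 N) (contact force between orange_plate and stop above 25 N).
It fails at once if the tin is moved more than 20 mm (distance of tin from where it was at the start of the episode above 0.02 m).
It fails at once if the connector housing is moved more than 20 mm (distance of housing from where it was at the start of the episode above 0.02 m).
It fails at once if the tape roll is moved more than 20 mm (distance of tape_blue from where it was at the start of the episode above 0.02 m).
It also fails if it takes over 72 s, if anything falls off the work surface, if the arm or the gripper's body presses on something with over 40 N, if the wrist force passes 120 N, or if a joint passes its speed limit or range.

ROBOT

A 6-joint arm with a two-finger parallel gripper is mounted at the origin on a cart in front of the work surface, level with it; the furniture and walls round the work are solid. World frame = base frame: x ahead of the robot, y to its left, z up, the work surface at z = 0. Lengths are in m, angles in rad, forces in N, time in s.
With the tool pointing down it reaches from about 0.225 to 0.875 m from the base axis. Payload 3.4 kg.
Tool frame: the origin (TCP) lies midway between the tips of the shut fingers; the grasp point (between the pads) lies 19 mm behind it; z points along the fingers, y is the line along which they close (so a half turn about z gives the same grasp; the last joint's range is limited). The gripper opens to 85 mm and grips with 20 to 120 N. Pads are 22 mm wide; open, the fingers measure 114 mm over their backs; the gripper's body (76 mm by 85 mm) begins 54 mm behind the grasp point. The pads swing forward as they close: fully open they stand 13 mm farther back than shut.
Start: joints at [1.042, 0.276, 1.505, -0, 1.361, -0.121], TCP at [0.228, 0.528, 0.231] pointing down, gripper open.
Joint ranges: [-2.89, 2.89], [-0.75, 2.08], [0.22, 2.7], [-1.18, 4.32], [0.11, 2.71], [-2.7, 2.7]. Speed limits (rad/s): [2.57, 2.57, 3.14, 3.14, 3.14, 3.14].

INTERFACE

Orientations are given as a unit quaternion [w, x, y, z].
In Python, from rig import * gives the robot as it stands.
- The arm moves only by the tool apply_moves, never from a script. Its argument "steps" is one flat list of numbers, 4 for each row, row after row: the shift along the world's x, y, z in cm, then the turn about the world's z in degrees. A call has 1 to 8 rows; each row is the pose to reach, as a shift and turn from the pose commanded when the call began; what a row does not reach only later rows make up. A row lasts 1/12 s, in which the tool goes at most 41.7 mm and 7.16 degrees, less where a joint would pass 70% of its speed; a pose out of reach is approached as far as the arm can. A call with a gripper value outside its range is refused whole. "jaw" is the closure in counts, from 0 (fully open) to 255 (shut), set as the call begins (left out, the last holds). The fingers move at their own pace and stop on an object; "newtons" is the grip in N (left out, the last holds). Time passes only in rows, so rows that repeat a pose let the fingers close. It gives the time, the measured TCP pose, the force, the opening and the grip force at its end, in the units of the state.
- get_state(): the state, without advancing time (a new reading comes with each control period).
- get_image(name): name is "scene" or "top" or "wrist"; returns the picture (400x640x3 uint8, red, green, blue); there is no depth.
- calibration(name): a dict with "fx", "fy", "cx", "cy" (pixels), "xyz" and "rotation" of the camera in the world. Camera axes: x right, y up, looking along -z (the intrinsics and any distortion apply to the point x, -y, -z); pixel columns grow to the right and rows downward; lengths in m; the calibration is good to about 2 mm. A picture is of the moment at which its call begins: read the wrist's pose just before it. calibration takes no time and is no camera call; for the wrist camera it gives the pose at the moment of the call.
- sign_off(): hands the job in; it is judged then, once.
The state is a dict: "clock": time; "qpos": joint angles; "qd": joint speeds; "effort": joint torques, N m; "position": TCP position; "ee_rot": TCP orientation; "contact_force": force on the tool from outside, world axes, zero at the start; "moment": the same for the moment, N m; "width": finger opening in m; "gripper_force": force on a finger pad.
Only numpy, scipy, OpenCV 4.12 (cv2) and the standard library are available. Lean on these libraries where they do the work, as an engineer would, in place of code of your own. Each camera call takes 0.05 s, during which the arm holds its last target. There are 200 camera calls.

## Working session

There is one attempt and no reset: what is moved stays moved. The work goes in short steps, Python scripts to look and compute and a tool call to move; the robot and the scene stay as the last step left them, time stands still between calls to the robot, and variables do not carry over. Pictures are saved under pics/ and viewed, at most 10 in all, crops included, and the job is handed in when it is done.

Besides the shell and the picture viewer there is one more tool, called as name(argument=value, ...), one argument or row to a line, values as JSON. apply_moves: Moves the arm, as the interface text tells. Its arguments: {"type":"object","properties":{"steps":{"type":"array","items":{"type":"number"}},"jaw":{"type":"number"},"newtons":{"type":"number"}},"required":["steps"]}

```bash
ls; mkdir -p pics
python3 - <<'E'
from rig import *
import cv2,numpy as np
s=get_state();print(s)
for n in("scene","top"):
    print(n,calibration(n));cv2.imwrite(f"pics/{n}0.png",get_image(n)[:,:,::-1])
E
```

```text
pics
{'clock': 0.0, 'qpos': array([ 1.04200416e+00,  2.76602961e-01,  1.50616297e+00, -2.72088179e-05,
        1.36068686e+00, -1.20987716e-01]), 'qd': array([-0.00102887,  0.00222061,  0.00060984, -0.00010287,  0.00078691,
       -0.00137992]), 'effort': array([ 3.23073473e-03, -4.16772366e+01, -2.45812923e+01,  2.42092965e-04,
        1.08660504e-02, -1.35759939e-05]), 'position': array([0.22777523, 0.52737392, 0.23042328]), 'ee_rot': array([-2.84275559e-04,  2.02489370e-01,  9.79284019e-01, -8.85659565e-04]), 'contact_force': array([ 0.30197931,  0.34531101, -0.22684432]), 'moment': array([ 0.03070433, -0.0330087 , -0.0113474 ]), 'gripper_force': 0.0, 'width': 0.08587469127476055}
scene {'fx': 399.42049788006693, 'fy': 399.42049788006693, 'cx': 319.8490664450415, 'cy': 201.10599402079765, 'xyz': array([-0.15843448, -1.23512968,  0.69051714]), 'rotation': array([ 0.79801329,  0.53502536, -0.1578299 , -0.22806221])}
top {'fx': 400.55053360333227, 'fy': 400.55053360333227, 'cx': 316.38200942561855, 'cy': 197.29091459772698, 'xyz': array([ 0.40836566, -0.16802262,  1.18603165]), 'rotation': array([-0.69970885, -0.04529114,  0.04144788,  0.7117853 ])}
```

View pics/top0.png

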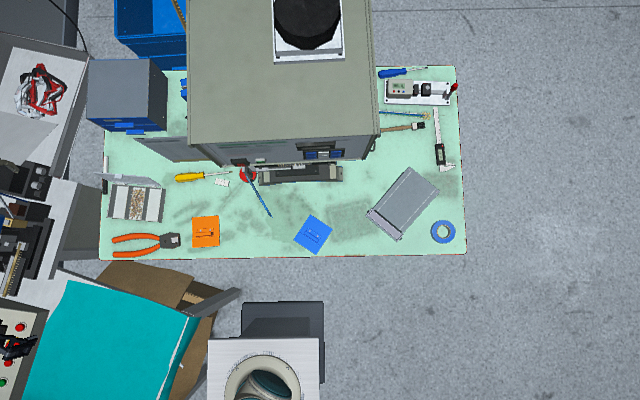

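View pics/scene0.png

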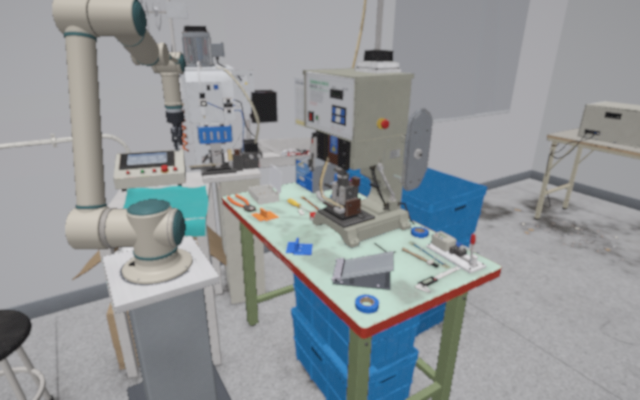

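The top view shows orange at about (206,231), blue at (313,234), the deck at (403,203) turned, tape (443,231), red tin (247,174) and housing (222,183).

```bash
cat > h.py <<'E'
from rig import *
import cv2,numpy as np
from scipy.spatial.transform import Rotation as R
def rot(q): return R.from_quat(np.r_[q[1:],q[0]]).as_matrix()
def ray(c,uv,p0=(0,0,0),n=(0,0,1)):
    uv=np.atleast_2d(uv).astype(float)
    d=np.c_[(uv[:,0]-c['cx'])/c['fx'],-(uv[:,1]-c['cy'])/c['fy'],-np.ones(len(uv))]@rot(c['rotation']).T
    n=np.array(n,float);t=((np.array(p0)-c['xyz'])@n)/(d@n)
    return c['xyz']+t[:,None]*d
def proj(c,P):
    q=(np.atleast_2d(P)-c['xyz'])@rot(c['rotation'])
    return np.c_[c['cx']-c['fx']*q[:,0]/q[:,2],c['cy']+c['fy']*q[:,1]/q[:,2]]
def mask(im,col):
    h=cv2.cvtColor(im,cv2.COLOR_RGB2HSV)
    lo,hi={'orange':((4,150,60),(20,255,255)),'blue':((102,140,60),(120,255,255))}[col]
    return cv2.inRange(h,lo,hi)
def blobs(m,amin=200):
    cs=cv2.findContours(m,cv2.RETR_EXTERNAL,cv2.CHAIN_APPROX_NONE)[0]
    return sorted([c for c in cs if cv2.contourArea(c)>amin],key=cv2.contourArea,reverse=True)
E
python3 - <<'E'
from h import *
c=calibration("top");im=cv2.imread("pics/top0.png")[:,:,::-1].copy()
for col in('orange','blue'):
    for b in blobs(mask(im,col)):
        r=cv2.minAreaRect(b);
        if 120<r[0][0]<480 and r[0][1]>190: print(col,r,ray(c,cv2.boxPoints(r),(0,0,.006)).round(3).tolist(),ray(c,r[0],(0,0,.006)))
cv2.imwrite("pics/c.png",cv2.resize(im[150:260,185:455,::-1],None,fx=2.9,fy=2.9,interpolation=cv2.INTER_CUBIC))
w=calibration("wrist");print(w, R.from_matrix(rot(w['rotation'])).as_matrix())
E
```

```text
orange ((205.5, 231.5), (31.0, 27.0), 90.0) [[0.505, 0.206, 0.006], [0.503, 0.126, 0.006], [0.412, 0.125, 0.006], [0.414, 0.204, 0.006]] [[0.45828904 0.16512891 0.006     ]]
blue ((312.84613037109375, 234.23074340820312), (27.180309295654297, 30.508512496948242), 33.6900634765625) [[0.431, -0.092, 0.006], [0.505, -0.143, 0.006], [0.459, -0.209, 0.006], [0.386, -0.158, 0.006]] [[ 0.4449417  -0.15061518  0.006     ]]
blue ((443.0, 231.0), (22.0, 22.0), 90.0) [[0.481, -0.502, 0.006], [0.48, -0.566, 0.006], [0.415, -0.563, 0.006], [0.416, -0.498, 0.006]] [[ 0.44792323 -0.53233994  0.006     ]]
{'fx': 286.6254094467437, 'fy': 286.6254094467437, 'cx': 317.61170592608687, 'cy': 192.78578200521147, 'xyz': array([0.16381638, 0.55530176, 0.37435552]), 'rotation': array([ 0.82746754, -0.11689699, -0.075932  ,  0.54393649])} [[ 0.39673486 -0.88242712 -0.25283161]
 [ 0.91793201  0.38093638  0.11085256]
 [-0.00150655 -0.2760613   0.96113885]]
```

View pics/c.png

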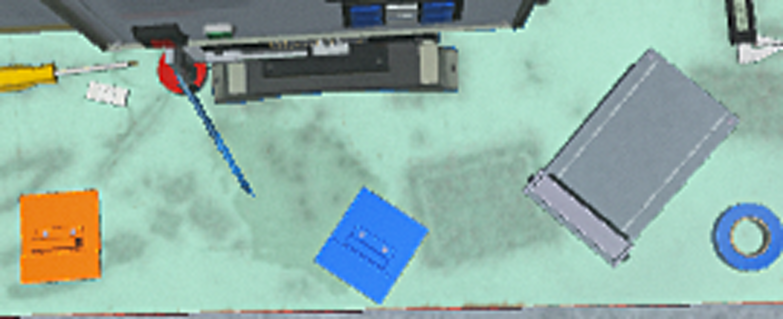

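The crop shows both plates with their fins, and the deck with its strip at lower left (crop (580,220)) and two scribed lines running uphill to the upper right. I'll go above the orange plate next.

apply_moves(
  steps=[21,-36,0,23.5,21,-36,0,23.5,21,-36,0,23.5,21,-36,0,23.5,21,-36,0,23.5,21,-36,0,23.5,21,-36,0,23.5,21,-36,0,23.5],
  jaw=0,
  newtons=25,
)

```text
clock: 0.77
position: [0.3923, 0.2449, 0.2312]
ee_rot: [-0.0, -0.001, 1.0, -0.0]
contact_force: [0.9, 1.0, -0.1]
width: 0.0856
gripper_force: 0.0
```

apply_moves(
  steps=[0,0,0,0,0,0,0,0,0,0,0,0,0,0,0,0],
)

```text
clock: 1.1
position: [0.3913, 0.2478, 0.2311]
ee_rot: [-0.0, -0.002, 1.0, 0.0]
contact_force: [0.9, 0.0, -0.5]
width: 0.0852
gripper_force: 0.0
```

apply_moves(
  steps=[3.5,-8,0,0,3.5,-8,0,0,3.5,-8,0,0,3.5,-8,0,0],
)

```text
clock: 1.43
position: [0.4273, 0.1668, 0.2312]
ee_rot: [-0.0, -0.001, 1.0, 0.0]
contact_force: [-0.8, 1.7, -0.1]
width: 0.0851
gripper_force: 0.0
```

Run:
```python
from h import *
s=get_state();c=calibration("wrist");im=get_image("wrist");np.save("w1.npy",im)
cv2.imwrite("pics/w1.png",im[:,:,::-1]);print(s['position'],c)
for b in blobs(mask(im,'orange')):
    r=cv2.minAreaRect(b);print(r,ray(c,cv2.boxPoints(r),(0,0,.006)).round(4).tolist())
```

```text
[0.42733546 0.16678027 0.23122321] {'fx': 286.6254094467437, 'fy': 286.6254094467437, 'cx': 317.61170592608687, 'cy': 192.78578200521147, 'xyz': array([0.35750437, 0.16650775, 0.37505512]), 'rotation': array([ 0.6997976 , -0.09842281, -0.09872363,  0.70060682])}
((317.89776611328125, 188.55801391601562), (63.54362487792969, 61.44127655029297), 86.98721313476562) [[0.4173, 0.1252, 0.006], [0.413, 0.2045, 0.006], [0.5005, 0.2117, 0.006], [0.5054, 0.1271, 0.006]]
((476.6744689941406, 147.23733520507812), (19.080406188964844, 113.53325653076172), 81.08507537841797) [[0.4018, 0.2966, 0.006], [0.3797, 0.4357, 0.006], [0.4033, 0.4444, 0.006], [0.4263, 0.3029, 0.006]]
((476.0855712890625, 180.29331970214844), (17.88957977294922, 108.16361236572266), 88.24659729003906) [[0.4363, 0.3035, 0.006], [0.4317, 0.4447, 0.006], [0.456, 0.4504, 0.006], [0.4607, 0.3067, 0.006]]
```

View pics/w1.png

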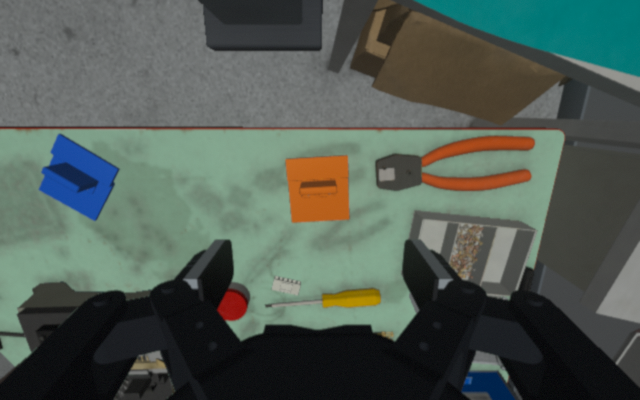

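The wrist view (+x down, +y right) shows orange at rows 157–221, with its fin at (318,187) nearer the robot. So the tail is toward the robot and the head toward +x; blue is at (80,177).

```bash
cat >> h.py <<'E'
def quad(b):
    h=cv2.convexHull(b)
    for e in np.arange(.01,.2,.005):
        q=cv2.approxPolyDP(h,e*cv2.arcLength(h,True),True)
        if len(q)<=4: return q[:,0].astype(float)
def pose_plate(c,b,towards,head_z=.004,tail_z=.0105):
    """fin base point & yaw; towards: approx world xy direction of the head"""
    q=quad(b);P=ray(c,q,(0,0,.006));t=np.array([*towards,0]);m=P.mean(0)
    o=np.argsort((P-m)@t)
    T=ray(c,q[o[:2]],(0,0,tail_z));H=ray(c,q[o[2:]],(0,0,head_z))
    d=H.mean(0)-T.mean(0);w=H[1]-H[0];w2=T[1]-T[0]
    l=np.linalg.norm(d[:2]);u=d[:2]/l
    return dict(fin=(H.mean(0)[:2]-.053*u).round(4),fin2=(T.mean(0)[:2]+.037*u).round(4),L=l.round(4),W=(np.linalg.norm(w).round(4),np.linalg.norm(w2).round(4)),yaw=np.degrees(np.arctan2(u[1],u[0])).round(1),
     wyaw=[(np.degrees(np.arctan2(v[1],v[0]))%180).round(1) for v in(w,w2)],q=q.tolist())
E
python3 - <<'E'
from h import *
c=calibration("wrist");im=np.load("w1.npy")
print(pose_plate(c,blobs(mask(im,'orange'))[0],(1,0)))
for b in blobs(mask(im,'blue')):
    if b[:,0,1].min()>120 and b[:,0,0].max()<150: 
        for t in((.83,-.56),(-.83,.56)):print(pose_plate(c,b,t))
E
```

```text
{'fin': array([0.4489, 0.168 ]), 'fin2': array([0.4521, 0.1682]), 'L': np.float64(0.0868), 'W': (np.float64(0.0776), np.float64(0.0769)), 'yaw': np.float64(3.7), 'wyaw': [np.float64(93.4), np.float64(94.0)], 'q': [[346.0, 156.0], [348.0, 218.0], [292.0, 221.0], [286.0, 160.0]]}
{'fin': array([ 0.4362, -0.1428]), 'fin2': array([ 0.4385, -0.1444]), 'L': np.float64(0.0872), 'W': (np.float64(0.0786), np.float64(0.0778)), 'yaw': np.float64(-33.9), 'wyaw': [np.float64(57.0), np.float64(57.6)], 'q': [[58.0, 135.0], [117.0, 168.0], [95.0, 219.0], [39.0, 189.0]]}
{'fin': array([ 0.4553, -0.1542]), 'fin2': array([ 0.4455, -0.1488]), 'L': np.float64(0.0788), 'W': (np.float64(0.0792), np.float64(0.0772)), 'yaw': np.float64(151.5), 'wyaw': [np.float64(57.6), np.float64(57.0)], 'q': [[58.0, 135.0], [117.0, 168.0], [95.0, 219.0], [39.0, 189.0]]}
```

apply_moves(
  steps=[2.3,0.1,-6,3.7,2.3,0.1,-10,3.7,2.3,0.1,-14,3.7,2.3,0.1,-18,3.7,2.3,0.1,-20,3.7,2.3,0.1,-21.8,3.7,2.3,0.1,-21.8,3.7,2.3,0.1,-21.8,3.7],
)

```text
clock: 2.15
position: [0.4489, 0.1695, 0.0128]
ee_rot: [-0.001, -0.035, 0.999, 0.0]
contact_force: [0.1, -0.3, 0.2]
width: 0.0851
gripper_force: 0.0
```

apply_moves(
  steps=[0,0,0,0,0,0,0,0,0,0,0,0,0,0,0,0,0,0,0,0,0,0,0,0,0,0,0,0,0,0,0,0],
  jaw=255,
  newtons=25,
)

```text
clock: 2.82
position: [0.4513, 0.1683, 0.0151]
ee_rot: [0.002, -0.033, 0.999, 0.001]
contact_force: [-1.1, 1.1, 4.5]
width: 0.0453
gripper_force: 25.3
```

apply_moves(
  steps=[0,0,4,0,0,0,8,0,-1,-1,12,0,-3,-3,15,0,-5,-6,18,-5,-7,-9,18,-10,-9,-13,18,-15,-10,-17,18,-20],
)

```text
clock: 3.48
position: [0.3481, 0.0, 0.1945]
ee_rot: [0.001, 0.142, 0.99, 0.0]
contact_force: [1.1, -0.7, -2.2]
width: 0.0454
gripper_force: 27.9
```

apply_moves(
  steps=[0,-4,0,-5,0,-8,0,-10,1,-12,0,-15,3,-15,1,-20,5,-18,3,-25,7,-22,4,-25,9,-26,6,-25,11,-29,7,-25],
)

```text
clock: 4.15
position: [0.4568, -0.2858, 0.263]
ee_rot: [0.001, 0.352, 0.936, -0.0]
contact_force: [0.5, 0.7, -2.3]
width: 0.0452
gripper_force: 27.9
```

apply_moves(
  steps=[3,-3,1,0,6,-6,2,0,8,-9,3,0,10,-12,3,0,12,-15,3,0,13,-18,3,0,13,-18,3,0,13,-18,3,0],
)

```text
clock: 4.82
position: [0.5868, -0.4655, 0.2895]
ee_rot: [-0.001, 0.352, 0.936, 0.0]
contact_force: [-0.2, 0.2, -2.2]
width: 0.0453
gripper_force: 27.9
```

Run:
```python
from h import *
s=get_state();c=calibration("wrist");im=get_image("wrist");np.save("w2.npy",im)
cv2.imwrite("pics/w2.png",im[:,:,::-1]);print(s['position'],s['ee_rot'],s['qpos'],c)
```

```text
[ 0.58683842 -0.46552789  0.28949662] [-1.08908611e-03  3.52476702e-01  9.35819830e-01  4.82963143e-04] [-7.63429313e-01  5.36713089e-01  9.47984320e-01  3.39354689e-05
  1.65927774e+00 -1.61378946e+00] {'fx': 286.6254094467437, 'fy': 286.6254094467437, 'cx': 317.61170592608687, 'cy': 192.78578200521147, 'xyz': array([ 0.53465156, -0.41964462,  0.43349251]), 'rotation': array([ 0.90224855, -0.12591982, -0.05715503,  0.40844222])}
```

View pics/w2.png

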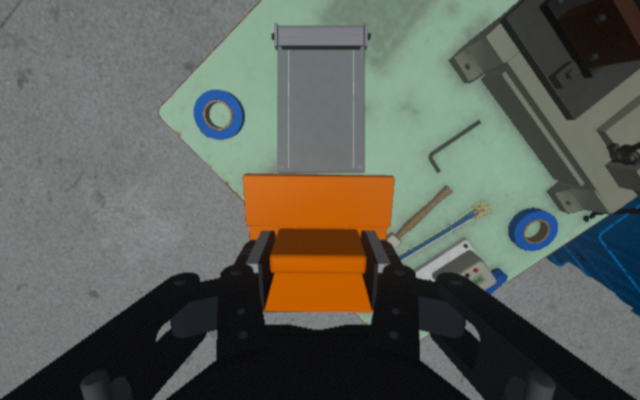

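The wrist view shows the plate level in the jaws. The deck spans cols 277–365, with its high end at row ~171, its scribed lines at cols ~289 and ~354, and the strip at rows 25–47. Both rolls are clear.

```bash
cat >> h.py <<'E'
TILT=.30
def deckpts(c,uv,yaw,o,z=0):
    """rays onto deck plane (offset z) -> deck coords; o=deck origin, yaw rad"""
    M=R.from_euler('ZY',[yaw,-TILT]).as_matrix()
    return (ray(c,uv,o+z*M[:,2],M[:,2])-o)@M
E
python3 - <<'E'
from h import *
c=calibration("wrist");im=np.load("w2.npy");g=cv2.cvtColor(im,cv2.COLOR_RGB2GRAY).astype(float)
L=[];Rr=[]
for r in range(58,164,3):
    p=g[r-1:r+2].mean(0);b=p-cv2.blur(p[None],(15,1))[0]
    for lo,hi,A in((280,300,L),(342,364,Rr)):
        k=lo+np.argmax(b[lo:hi]);w=np.clip(b[k-2:k+3],0,None);A.append(((np.arange(k-2,k+3)*w).sum()/w.sum(),r))
def fit(A):
    A=np.array(A);
    for _ in range(3):
        f=np.polyfit(A[:,1],A[:,0],1);e=abs(A[:,0]-np.polyval(f,A[:,1]));A=A[e<max(1,2*np.median(e))]
    print(f,len(A),e.max());return f
fl,fr=fit(L),fit(Rr)
# column profile for high edge and strip edge
p=g[:,300:340].mean(1);print([(i,int(p[i])) for i in list(range(20,56))+list(range(160,180))])
# middle line -> deck plane: guess upper end z=.075; plane through high edge
rh=171.5
up=[(np.polyval(f,rh),rh) for f in(fl,fr)]
U=ray(c,up,(0,0,.075));print('high end line pts',U,np.linalg.norm(U[0]-U[1]))
top=U.mean(0);v=U[1]-U[0]; print('yaw from edge',np.degrees(np.arctan2(-v[0]*-1,1)) if 0 else np.degrees(np.arctan2(v[0],-v[1])))
yaw=np.radians(-40)
for _ in range(8):
    M=R.from_euler('ZY',[yaw,-TILT]).as_matrix();o=top-.095*M[:,0]
    P=np.vstack([deckpts(c,[(np.polyval(f,r),r) for f in(fl,fr)],yaw,o) for r in(60,160)])
    s=(P[0]+P[1]-P[2]-P[3])/2
    yaw+=np.arctan2(s[1],s[0]) if s[0]>0 else np.arctan2(-s[1],-s[0])
print('yaw',np.degrees(yaw),'o',o,P.round(4),'strip edge',deckpts(c,[(320,47)],yaw,o,.005))
np.save("deck.npy",[*o,yaw])
s=get_state();t=R.from_quat(np.r_[s['ee_rot'][1:],s['ee_rot'][0]]).as_matrix();print('tool y angle',np.degrees(np.arctan2(t[1,1],t[0,1])))
E
```

```text
[2.13815878e-05 2.88082990e+02] 36 0.048318562792871944
[-2.93218374e-04  3.53112913e+02] 36 0.047198974812602046
[(20, 138), (21, 139), (22, 139), (23, 139), (24, 135), (25, 121), (26, 112), (27, 113), (28, 119), (29, 122), (30, 123), (31, 124), (32, 124), (33, 124), (34, 123), (35, 124), (36, 124), (37, 123), (38, 124), (39, 124), (40, 124), (41, 123), (42, 124), (43, 124), (44, 115), (45, 84), (46, 53), (47, 43), (48, 46), (49, 68), (50, 96), (51, 108), (52, 111), (53, 111), (54, 111), (55, 111), (160, 113), (161, 113), (162, 113), (163, 113), (164, 113), (165, 113), (166, 113), (167, 113), (168, 113), (169, 113), (170, 112), (171, 107), (172, 108), (173, 117), (174, 102), (175, 85), (176, 97), (177, 114), (178, 120), (179, 122)]
high end line pts [[ 0.56549036 -0.49538293  0.075     ]
 [ 0.62018061 -0.43299626  0.075     ]] 0.08296457356610108
yaw from edge 138.76110404012522
yaw -41.26526930616718 o [ 0.52461673 -0.40433119  0.04692558] [[-0.0489 -0.0419  0.    ]
 [-0.0489  0.0419 -0.    ]
 [ 0.0803 -0.0415 -0.    ]
 [ 0.0803  0.0415  0.    ]] strip edge [[-0.06314235 -0.00081203  0.005     ]]
tool y angle 48.77981401415534
```

apply_moves(
  steps=[-3,3,0,0,-6,6,-2,0,-9.6,9.1,-6,0,-9.6,9.1,-10,0,-9.6,9.1,-14,0,-9.6,9.1,-18,0,-9.6,9.1,-20,0,-9.6,9.1,-20.5,0],
  newtons=20,
)

```text
clock: 5.53
position: [0.4868, -0.3679, 0.0814]
ee_rot: [-0.006, 0.351, 0.936, 0.003]
contact_force: [-0.9, 1.0, -3.0]
width: 0.0451
gripper_force: 27.8
```

apply_moves(
  steps=[0,0,0,0,0,0,-0.5,0,0,0,-1,0,0,0,-1.4,0,0,0,-1.4,0],
)

```text
clock: 5.95
position: [0.4916, -0.3733, 0.073]
ee_rot: [0.001, 0.352, 0.936, -0.0]
contact_force: [-0.6, 0.6, -1.8]
width: 0.0456
gripper_force: 27.9
```

apply_moves(
  steps=[0,0,-0.2,0,0,0,-0.4,0,0,0,-0.6,0,0,0,-0.6,0],
)

```text
clock: 6.28
position: [0.491, -0.3729, 0.0659]
ee_rot: [-0.0, 0.352, 0.936, 0.0]
contact_force: [0.4, 0.5, -2.5]
width: 0.045
gripper_force: 27.9
```

apply_moves(
  steps=[0,0,-0.2,0,0,0,-0.4,0,0,0,-0.4,0],
)

```text
clock: 6.53
position: [0.4908, -0.3727, 0.0625]
ee_rot: [-0.0, 0.352, 0.936, 0.0]
contact_force: [-2.2, 1.4, 3.4]
width: 0.0456
gripper_force: 28.5
```

apply_moves(
  steps=[0,0,-0.15,0,0,0,-0.3,0,0,0,-0.4,0,0,0,-0.4,0],
)

```text
clock: 6.87
position: [0.4896, -0.3717, 0.0584]
ee_rot: [-0.002, 0.352, 0.936, 0.001]
contact_force: [-4.7, 2.9, 4.9]
width: 0.0456
gripper_force: 28.9
```

apply_moves(
  steps=[0,0,-0.15,0,0,0,-0.3,0,0,0,-0.4,0,0,0,-0.4,0],
)

```text
clock: 7.2
position: [0.4887, -0.371, 0.0541]
ee_rot: [-0.003, 0.351, 0.936, 0.001]
contact_force: [-5.8, 3.9, 4.9]
width: 0.0454
gripper_force: 29.2
```

apply_moves(
  steps=[0,0,-0.15,0,0,0,-0.3,0,0.1,-0.1,-0.4,0,0.1,-0.1,-0.4,0],
)

```text
clock: 7.53
position: [0.4895, -0.3715, 0.0498]
ee_rot: [-0.003, 0.351, 0.936, 0.001]
contact_force: [-6.1, 4.9, 4.6]
width: 0.0454
gripper_force: 29.4
```

Run:
```python
from h import *
im=get_image("wrist");a=im[180:400,160:480]
s=get_image("scene")[230:320,310:420]
a=cv2.resize(a,None,fx=1.7,fy=1.7);s=cv2.resize(s,(457,374),interpolation=cv2.INTER_CUBIC)[:,:250]
s=cv2.resize(s,None,fx=1,fy=1)
cv2.imwrite("pics/p3.png",np.hstack([a,s])[:,:,::-1]);print(get_state()['contact_force'])
```

```text
[-6.38515713  5.48164709  4.24438439]
```

View pics/p3.png

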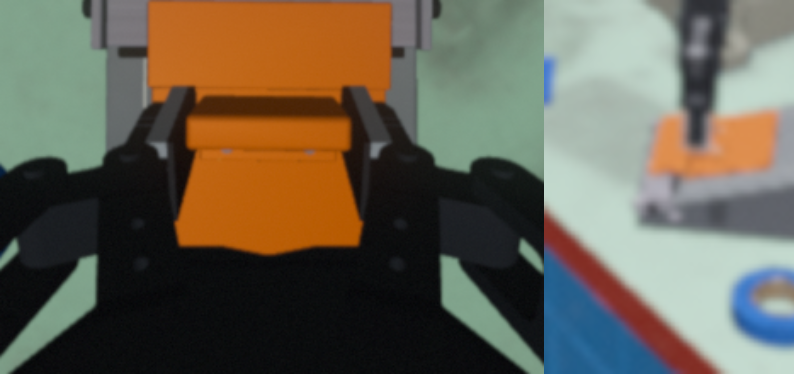

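The wrist crop shows the orange tail lapped over the strip, about 8 px right of the deck's middle. The scene inset shows it lying on the slope. I'll release it so it settles, then re-centre and regrip.

apply_moves(
  steps=[0,0,0,0,0,0,0,0,0,0,0,0,-0.13,-0.15,0,0,-0.13,-0.15,0,0],
  jaw=80,
)

```text
clock: 8.05
position: [0.4911, -0.3761, 0.0503]
ee_rot: [0.0, 0.352, 0.936, -0.0]
contact_force: [-0.8, 0.2, -0.2]
width: 0.0587
gripper_force: 0.0
```

```bash
cat > lat.py <<'E'
from h import *
import sys
o=np.load("deck.npy");yaw=o[3];o=o[:3]
M=R.from_euler('ZY',[yaw,-TILT]).as_matrix()
def tcp():
    s=get_state();t=rot(s['ee_rot']);f=s['contact_force']
    return dict(tcp_deck=((s['position']-o)@M).round(4),F_deck=(f@M).round(2),toolyaw=(np.degrees(np.arctan2(t[1,1],t[0,1]))-90-np.degrees(yaw)).round(2))
def plate(col,zt=.0115,save=None):
    c=calibration("wrist");im=get_image("wrist")
    if save: cv2.imwrite(save,im[:,:,::-1])
    b=max([k for k in blobs(mask(im,col))],key=lambda k:cv2.contourArea(k));return c,im,b
E
python3 - <<'E'
from lat import *
print(tcp());c,im,b=plate('orange',save="pics/w4.png")
# tail: lateral extents by row
m=cv2.drawContours(np.zeros(im.shape[:2],np.uint8),[b],-1,255,-1)
for r in range(b[:,0,1].min(),b[:,0,1].min()+60,4):
    x=np.flatnonzero(m[r]);P=deckpts(c,[(x[0]-.5,r),(x[-1]+.5,r)],yaw,o,.0115);print(r,x[0],x[-1],P[:,:2].round(4).tolist())
E
```

```text
{'tcp_deck': array([-0.0409, -0.0009,  0.0162]), 'F_deck': array([-0.77, -0.4 , -0.  ]), 'toolyaw': np.float64(0.1)}
172 254 278 [[-0.0801, -0.0373], [-0.0801, -0.0231]]
176 253 392 [[-0.0778, -0.0379], [-0.0779, 0.0417]]
180 253 392 [[-0.0755, -0.0379], [-0.0757, 0.0417]]
184 253 392 [[-0.0733, -0.0379], [-0.0734, 0.0417]]
188 253 392 [[-0.071, -0.0378], [-0.0711, 0.0417]]
192 253 392 [[-0.0687, -0.0378], [-0.0688, 0.0417]]
196 253 392 [[-0.0664, -0.0378], [-0.0666, 0.0416]]
200 252 392 [[-0.0642, -0.0384], [-0.0643, 0.0416]]
204 251 393 [[-0.0619, -0.0389], [-0.062, 0.0422]]
208 252 392 [[-0.0596, -0.0383], [-0.0598, 0.0416]]
212 252 392 [[-0.0574, -0.0383], [-0.0575, 0.0416]]
216 252 392 [[-0.0551, -0.0383], [-0.0552, 0.0416]]
220 252 392 [[-0.0528, -0.0383], [-0.053, 0.0416]]
224 255 389 [[-0.0506, -0.0366], [-0.0507, 0.0399]]
228 255 389 [[-0.0483, -0.0366], [-0.0484, 0.0399]]
```

apply_moves(
  steps=[-0.22,0.19,-0.1,0,-0.43,0.38,-0.18,0,-0.43,0.38,-0.18,0],
)

```text
clock: 8.35
position: [0.4858, -0.3709, 0.0481]
ee_rot: [-0.001, 0.352, 0.936, 0.0]
contact_force: [-0.9, 0.5, 0.2]
width: 0.0586
gripper_force: 0.0
```

apply_moves(
  steps=[0,0,0,0,0,0,0,0,0,0,0,0,0,0,0,0,0,0,0,0],
  jaw=255,
  newtons=25,
)

```text
clock: 8.77
position: [0.4865, -0.3714, 0.0486]
ee_rot: [-0.0, 0.352, 0.936, 0.0]
contact_force: [-0.5, 1.1, 2.6]
width: 0.0456
gripper_force: 26.4
```

Run:
```python
from lat import *
print(tcp(),get_state()['width'])
```

```text
{'tcp_deck': array([-0.0476, -0.0004,  0.0165]), 'F_deck': array([-0.27,  0.47,  2.81]), 'toolyaw': np.float64(0.1)} 0.045649813815067004
```

apply_moves(
  steps=[-0.14,0.13,-0.06,0,-0.29,0.25,-0.12,0,-0.43,0.38,-0.18,0,-0.57,0.5,-0.24,0,-0.57,0.5,-0.24,0],
)

```text
clock: 9.18
position: [0.4818, -0.3678, 0.0468]
ee_rot: [0.002, 0.352, 0.936, -0.001]
contact_force: [2.7, -1.2, 4.7]
width: 0.0454
gripper_force: 26.6
```

Run:
```python
from lat import *
print(tcp(),get_state()['width'])
```

```text
{'tcp_deck': array([-0.0538, -0.0008,  0.0165]), 'F_deck': array([4.13, 0.87, 3.68]), 'toolyaw': np.float64(0.09)} 0.045398046073551516
```

apply_moves(
  steps=[-0.1,0.09,-0.04,0,-0.22,0.19,-0.09,0,-0.22,0.19,-0.09,0],
)

```text
clock: 9.43
position: [0.4807, -0.3669, 0.0464]
ee_rot: [0.003, 0.352, 0.936, -0.001]
contact_force: [2.5, -2.1, 5.9]
width: 0.0453
gripper_force: 26.7
```

Run:
```python
from lat import *
print(tcp(),get_state()['width'])
```

```text
{'tcp_deck': array([-0.0553, -0.0008,  0.0166]), 'F_deck': array([4.89, 0.09, 4.67]), 'toolyaw': np.float64(0.07)} 0.045262472465172406
```

apply_moves(
  steps=[-0.14,0.13,-0.05,0,-0.29,0.25,-0.1,0,-0.29,0.25,-0.1,0],
)

```text
clock: 9.68
position: [0.4791, -0.3655, 0.0458]
ee_rot: [0.005, 0.352, 0.936, -0.002]
contact_force: [4.8, -3.3, 5.3]
width: 0.0455
gripper_force: 26.7
```

Run:
```python
from lat import *
print(tcp(),get_state()['width'])
c,im,b=plate('orange',save="pics/w5.png")
m=cv2.drawContours(np.zeros(im.shape[:2],np.uint8),[b],-1,255,-1)
for r in list(range(b[:,0,1].min(),b[:,0,1].min()+10,2))+[190,200,210]:
    x=np.flatnonzero(m[r]);P=deckpts(c,[(x[0]-.5,r),(x[-1]+.5,r)],yaw,o,.0115);print(r,x[0],x[-1],P[:,:2].round(4).tolist())
```

```text
{'tcp_deck': array([-0.0575, -0.0008,  0.0166]), 'F_deck': array([7.13, 0.71, 3.36]), 'toolyaw': np.float64(0.05)} 0.04550789405389742
185 250 386 [[-0.0893, -0.0395], [-0.0894, 0.0384]]
187 248 387 [[-0.0882, -0.0406], [-0.0882, 0.0389]]
189 248 387 [[-0.0871, -0.0406], [-0.0871, 0.0389]]
191 248 387 [[-0.0859, -0.0406], [-0.086, 0.0389]]
193 248 387 [[-0.0848, -0.0406], [-0.0848, 0.0389]]
190 248 387 [[-0.0865, -0.0406], [-0.0865, 0.0389]]
200 248 387 [[-0.0808, -0.0406], [-0.0809, 0.0389]]
210 248 387 [[-0.0751, -0.0406], [-0.0752, 0.0389]]
```

apply_moves(
  steps=[-0.1,0.09,-0.03,0,-0.22,0.19,-0.06,0,-0.22,0.19,-0.06,0,-0.22,0.19,-0.06,0],
)

```text
clock: 10.07
position: [0.4779, -0.3644, 0.0454]
ee_rot: [0.006, 0.352, 0.936, -0.002]
contact_force: [6.6, -4.9, 4.0]
width: 0.0457
gripper_force: 26.6
```

Run:
```python
from lat import *
print(tcp(),get_state()['width'])
```

```text
{'tcp_deck': array([-0.0592, -0.0009,  0.0167]), 'F_deck': array([9.03, 0.67, 1.34]), 'toolyaw': np.float64(0.03)} 0.045685202482039465
```

apply_moves(
  steps=[0,0,0,0,0,0,0,0,0,0,0,0],
)

```text
clock: 10.32
position: [0.4779, -0.3645, 0.0454]
ee_rot: [0.006, 0.352, 0.936, -0.002]
contact_force: [6.0, -4.7, 4.7]
width: 0.0451
gripper_force: 26.6
```

apply_moves(
  steps=[0,0,0,0,0,0,0,0,0,0,0,0,0,0,0,0,0,0,2,0,0,0,6,0,0,0,10,0,0,0,14,0],
  jaw=50,
)

```text
clock: 10.98
position: [0.4726, -0.3595, 0.1841]
ee_rot: [-0.002, 0.352, 0.936, 0.001]
contact_force: [0.4, -0.8, 0.8]
width: 0.0685
gripper_force: 0.0
```

apply_moves(
  steps=[1,-1,4,0,3,-3,6,0,6,-6,7,0,9,-9,7,0,9,-9,7,0,9,-9,7,0],
)

```text
clock: 11.48
position: [0.5642, -0.4515, 0.2505]
ee_rot: [-0.002, 0.352, 0.936, 0.001]
contact_force: [-0.3, 0.2, -0.3]
width: 0.0689
gripper_force: 0.0
```

Run:
```python
from lat import *
print(tcp(),get_state()['position'])
c,im,b=plate('orange',save="pics/w6.png")
q=quad(b);print(q.tolist());print(deckpts(c,q,yaw,o,.0115).round(4).tolist());print(deckpts(c,q,yaw,o,.005).round(4).tolist())
```

```text
{'tcp_deck': array([ 0.1183, -0.0094,  0.1765]), 'F_deck': array([-0.44, -0.03, -0.14]), 'toolyaw': np.float64(0.08)} [ 0.56417067 -0.45149952  0.25048957]
[[359.0, 42.0], [358.0, 121.0], [291.0, 120.0], [291.0, 43.0]]
[[-0.0854, 0.0379, 0.0115], [0.0054, 0.0365, 0.0115], [0.0043, -0.0395, 0.0115], [-0.0841, -0.0398, 0.0115]]
[[-0.089, 0.0388, 0.005], [0.0036, 0.0374, 0.005], [0.0025, -0.0401, 0.005], [-0.0877, -0.0404, 0.005]]
```

View pics/w6.png

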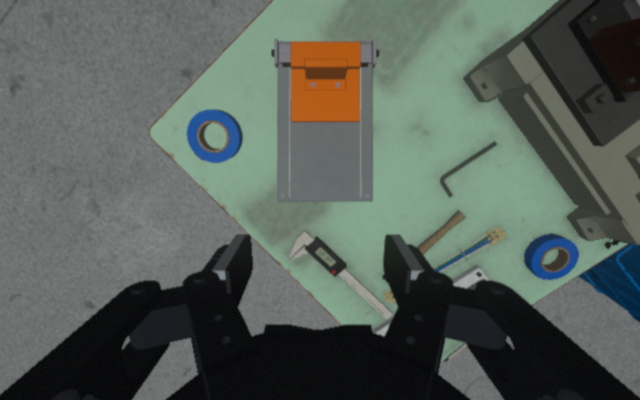

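The wrist view shows orange (291–359, 42–121) flat between the lines, with its tail over the strip. Blue is next.

apply_moves(
  steps=[-4,2,0,2,-8,4,0,4,-11,7,0,7.3,-13,11,-1,7.3,-14,15,-1,7.3,-14,19,-2,7.3,-14,23,-3,7.3,-14,27,-3,7.3],
  jaw=0,
)

```text
clock: 12.2
position: [0.4198, -0.1831, 0.2225]
ee_rot: [-0.002, 0.292, 0.956, 0.001]
contact_force: [0.5, 0.3, -0.0]
width: 0.0855
gripper_force: 0.0
```

apply_moves(
  steps=[0,3,0,0,0,3,0,0,0,3,0,0],
)

```text
clock: 12.45
position: [0.4216, -0.1542, 0.224]
ee_rot: [-0.0, 0.29, 0.957, -0.0]
contact_force: [0.5, 0.4, -0.5]
width: 0.0854
gripper_force: 0.0
```

Run:
```python
from lat import *
s=get_state();print(s['position'],tcp()['toolyaw'])
c=calibration("wrist");im=get_image("wrist");cv2.imwrite("pics/w7.png",im[:,:,::-1])
for b in blobs(mask(im,'blue'),1500):
    print(cv2.minAreaRect(b),pose_plate(c,b,(.83,-.56)))
```

```text
[ 0.42162229 -0.15417127  0.22401475] 7.59
((332.0, 178.5), (65.0, 62.0), 90.0) {'fin': array([ 0.4374, -0.1435]), 'fin2': array([ 0.4393, -0.1448]), 'L': np.float64(0.0877), 'W': (np.float64(0.0767), np.float64(0.0768)), 'yaw': np.float64(-34.0), 'wyaw': [np.float64(56.3), np.float64(56.3)], 'q': [[363.0, 146.0], [359.0, 211.0], [302.0, 211.0], [301.0, 146.0]]}
```

View pics/w7.png

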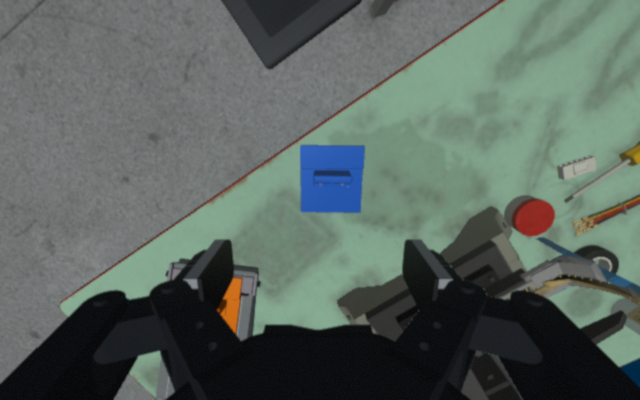

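Blue lies at (301–363, 146–211), with its step at row 168 and fin at row 177, so its tail is toward the robot as assumed.

apply_moves(
  steps=[1.7,1,-4,0,1.7,1,-8,0,1.7,1,-12,0,1.7,1,-16,0,1.7,1,-19,0,1.7,1,-21,0,1.7,1,-21,0,1.7,1,-21,0],
)

```text
clock: 13.17
position: [0.4399, -0.1473, 0.0131]
ee_rot: [-0.001, 0.292, 0.956, 0.0]
contact_force: [-0.4, -0.5, 0.5]
width: 0.0855
gripper_force: 0.0
```

apply_moves(
  steps=[0,0,0,0,0,0,0,0,0,0,0,0,0,0,0,0,0,0,0,0,0,0,0,0,0,0,0,0,0,0,0,0],
  jaw=255,
  newtons=20,
)

```text
clock: 13.83
position: [0.4417, -0.1472, 0.0154]
ee_rot: [0.002, 0.291, 0.957, -0.0]
contact_force: [-0.8, -0.7, 5.9]
width: 0.0459
gripper_force: 20.6
```

apply_moves(
  steps=[0,0,4,0,0,0,8,0,0,-2,12,0,0,-5,14,-2,0,-9,15,-4,0,-13,15,-6,0,-17,15,-7.4,2,-20,15,-7.4],
)

```text
clock: 14.5
position: [0.4576, -0.3492, 0.165]
ee_rot: [-0.001, 0.354, 0.935, -0.001]
contact_force: [-0.2, 0.7, -1.7]
width: 0.0456
gripper_force: 22.5
```

apply_moves(
  steps=[2,-3,0,0,5,-5,0,0,8,-7,-1,0,8,-7,-4,0,8,-7,-6,0,8,-7,-6,0,8,-7,-6,0],
)

```text
clock: 15.08
position: [0.5398, -0.4156, 0.1027]
ee_rot: [-0.002, 0.352, 0.936, 0.001]
contact_force: [0.3, -0.1, -0.7]
width: 0.0456
gripper_force: 22.5
```

Run:
```python
from lat import *
s=get_state();print(s['position'],s['contact_force'],tcp(), np.array([.5410,-.4187])-s['position'][:2])
```

```text
[ 0.53977604 -0.41562925  0.10269699] [ 0.30390156 -0.10676907 -0.66547895] {'tcp_deck': array([0.0345, 0.0015, 0.0477]), 'F_deck': array([ 0.09,  0.12, -0.72]), 'toolyaw': np.float64(0.01)} [ 0.00122396 -0.00307075]
```

apply_moves(
  steps=[0.1,-0.3,-0.5,0,0.1,-0.3,-1,0,0.1,-0.3,-1.5,0,0.1,-0.3,-1.7,0,0.1,-0.3,-1.7,0],
)

```text
clock: 15.5
position: [0.5413, -0.4193, 0.0867]
ee_rot: [-0.0, 0.352, 0.936, 0.0]
contact_force: [0.0, 0.5, -1.5]
width: 0.0455
gripper_force: 22.5
```

apply_moves(
  steps=[0,0,-0.15,0,0,0,-0.3,0,0,0,-0.4,0,0,0,-0.4,0],
)

```text
clock: 15.83
position: [0.5415, -0.4195, 0.0834]
ee_rot: [0.0, 0.352, 0.936, -0.0]
contact_force: [-1.3, 1.1, 3.4]
width: 0.0454
gripper_force: 23.0
```

apply_moves(
  steps=[0,0,-0.15,0,0,0,-0.3,0,0.1,-0.1,-0.4,0,0.1,-0.1,-0.4,0],
)

```text
clock: 16.17
position: [0.5404, -0.4185, 0.0787]
ee_rot: [-0.003, 0.352, 0.936, 0.001]
contact_force: [-5.1, 5.0, 6.0]
width: 0.0454
gripper_force: 23.4
```

apply_moves(
  steps=[0,0,-0.15,0,0.05,-0.05,-0.3,0,0.1,-0.1,-0.4,0,0.1,-0.1,-0.4,0],
)

```text
clock: 16.5
position: [0.5414, -0.4194, 0.0745]
ee_rot: [-0.003, 0.352, 0.936, 0.001]
contact_force: [-5.3, 4.5, 4.9]
width: 0.0451
gripper_force: 22.9
```

apply_moves(
  steps=[0,0,-0.15,0,0.05,-0.05,-0.3,0,0.1,-0.1,-0.35,0,0.1,-0.1,-0.35,0],
)

```text
clock: 16.83
position: [0.5429, -0.4208, 0.071]
ee_rot: [-0.002, 0.352, 0.936, 0.001]
contact_force: [-3.2, 3.4, 2.9]
width: 0.0451
gripper_force: 22.4
```

```bash
cat >> lat.py <<'E'
def tail(col,c,im,b):
    m=cv2.drawContours(np.zeros(im.shape[:2],np.uint8),[b],-1,255,-1);r0=b[:,0,1].min()
    for r in [r0,r0+2,r0+4,r0+10,r0+20]:
        x=np.flatnonzero(m[r]);print(r,deckpts(c,[(x[0]-.5,r-.5),(x[-1]+.5,r-.5)],yaw,o,.0115)[:,:2].round(4).tolist())
E
python3 - <<'E'
from lat import *
print(tcp());c,im,b=plate('blue',save="pics/w8.png");tail('blue',c,im,b);print(cv2.boundingRect(b))
bo=blobs(mask(im,'orange'));print([cv2.boundingRect(k) for k in bo])
E
```

```text
{'tcp_deck': array([ 0.0306, -0.0003,  0.0157]), 'F_deck': array([-3.59,  0.42,  4.19]), 'toolyaw': np.float64(0.01)}
172 [[-0.009, -0.0406], [-0.0089, 0.04]]
174 [[-0.0078, -0.0412], [-0.0078, 0.0405]]
176 [[-0.0067, -0.0412], [-0.0067, 0.0405]]
182 [[-0.0033, -0.0412], [-0.0033, 0.0405]]
192 [[0.0024, -0.0411], [0.0024, 0.0405]]
(246, 172, 144, 156)
[(247, 38, 141, 133)]
```

apply_moves(
  steps=[0,0,0,0,0,0,0,0,0,0,0,0,-0.1,0.1,0,0,-0.1,0.1,0,0],
  jaw=80,
)

```text
clock: 17.3
position: [0.5436, -0.4216, 0.0712]
ee_rot: [0.0, 0.352, 0.936, 0.0]
contact_force: [0.0, 0.1, 0.2]
width: 0.0584
gripper_force: 0.0
```

Run:
```python
from lat import *
print(tcp());c,im,b=plate('blue',save="pics/w9.png");tail('blue',c,im,b);c,im,b=plate('orange');tail('orange',c,im,b)
```

```text
{'tcp_deck': array([ 0.0317, -0.0004,  0.0156]), 'F_deck': array([0.02, 0.08, 0.22]), 'toolyaw': np.float64(-0.0)}
170 [[-0.009, -0.0395], [-0.009, 0.0393]]
172 [[-0.0078, -0.0401], [-0.0078, 0.0393]]
174 [[-0.0067, -0.0401], [-0.0067, 0.0393]]
180 [[-0.0033, -0.04], [-0.0033, 0.0392]]
190 [[0.0024, -0.04], [0.0024, 0.0392]]
35 [[-0.0863, -0.0381], [-0.0863, 0.0385]]
37 [[-0.0852, -0.0404], [-0.0852, 0.0391]]
39 [[-0.084, -0.0404], [-0.084, 0.0391]]
45 [[-0.0805, -0.0404], [-0.0805, 0.0391]]
55 [[-0.0748, -0.0404], [-0.0748, 0.039]]
```

apply_moves(
  steps=[-0.25,0.23,-0.1,0,-0.5,0.45,-0.2,0,-0.5,0.45,-0.2,0],
)

```text
clock: 17.65
position: [0.5377, -0.4162, 0.0689]
ee_rot: [-0.001, 0.352, 0.936, 0.0]
contact_force: [-0.7, -0.4, 0.6]
width: 0.0585
gripper_force: 0.0
```

apply_moves(
  steps=[0,0,0,0,0,0,0,0,0,0,0,0,0,0,0,0,0,0,0,0],
  jaw=255,
  newtons=25,
)

```text
clock: 18.07
position: [0.5386, -0.417, 0.0695]
ee_rot: [-0.0, 0.352, 0.936, 0.0]
contact_force: [-1.4, 0.8, 1.9]
width: 0.0453
gripper_force: 26.2
```

apply_moves(
  steps=[-0.14,0.13,-0.06,0,-0.29,0.25,-0.12,0,-0.43,0.38,-0.18,0,-0.57,0.5,-0.24,0,-0.65,0.57,-0.27,0,-0.65,0.57,-0.27,0],
)

```text
clock: 18.57
position: [0.5319, -0.4112, 0.0667]
ee_rot: [-0.0, 0.352, 0.936, 0.0]
contact_force: [0.6, -0.2, 3.7]
width: 0.0454
gripper_force: 26.4
```

Run:
```python
from lat import *
print(tcp());c,im,b=plate('blue');tail('blue',c,im,b)
```

```text
{'tcp_deck': array([ 0.0154, -0.0003,  0.016 ]), 'F_deck': array([1.63, 0.23, 3.36]), 'toolyaw': np.float64(0.0)}
183 [[-0.0179, -0.0395], [-0.0179, 0.0394]]
185 [[-0.0168, -0.04], [-0.0168, 0.0394]]
187 [[-0.0157, -0.04], [-0.0156, 0.0394]]
193 [[-0.0123, -0.04], [-0.0122, 0.0394]]
203 [[-0.0066, -0.04], [-0.0066, 0.0393]]
```

apply_moves(
  steps=[-0.1,0.09,-0.04,0,-0.2,0.18,-0.08,0,-0.3,0.26,-0.12,0,-0.36,0.32,-0.14,0,-0.36,0.32,-0.14,0],
)

```text
clock: 19.03
position: [0.5296, -0.4092, 0.0658]
ee_rot: [0.002, 0.352, 0.936, -0.001]
contact_force: [2.5, -1.6, 5.7]
width: 0.0454
gripper_force: 26.6
```

Run:
```python
from lat import *
print(tcp())
```

```text
{'tcp_deck': array([ 0.0122, -0.0004,  0.016 ]), 'F_deck': array([4.54, 0.45, 4.57]), 'toolyaw': np.float64(-0.0)}
```

apply_moves(
  steps=[-0.14,0.13,-0.05,0,-0.29,0.25,-0.1,0,-0.36,0.32,-0.12,0,-0.36,0.32,-0.12,0],
)

```text
clock: 19.37
position: [0.5273, -0.4071, 0.065]
ee_rot: [0.003, 0.352, 0.936, -0.001]
contact_force: [4.9, -4.5, 4.0]
width: 0.0454
gripper_force: 26.5
```

Run:
```python
from lat import *
print(tcp());c,im,b=plate('blue');tail('blue',c,im,b);c,im,b=plate('orange');tail('orange',c,im,b)
```

```text
{'tcp_deck': array([ 0.009 , -0.0004,  0.0161]), 'F_deck': array([ 7.55, -0.18,  1.9 ]), 'toolyaw': np.float64(-0.0)}
183 [[-0.0243, 0.0377], [-0.0243, 0.0388]]
185 [[-0.0231, -0.0395], [-0.0231, 0.0394]]
187 [[-0.022, -0.0395], [-0.022, 0.0394]]
193 [[-0.0186, -0.0395], [-0.0186, 0.0393]]
203 [[-0.0129, -0.04], [-0.0129, 0.0393]]
69 [[-0.0893, -0.0397], [-0.0893, 0.0384]]
71 [[-0.0882, -0.0402], [-0.0881, 0.039]]
73 [[-0.087, -0.0402], [-0.087, 0.039]]
79 [[-0.0836, -0.0402], [-0.0835, 0.039]]
89 [[-0.0778, -0.0402], [-0.0778, 0.039]]
```

apply_moves(
  steps=[-0.07,0.06,-0.02,0,-0.14,0.13,-0.04,0,-0.14,0.13,-0.04,0,-0.14,0.13,-0.04,0,-0.14,0.13,-0.04,0],
)

```text
clock: 19.88
position: [0.5265, -0.4065, 0.0647]
ee_rot: [0.004, 0.352, 0.936, -0.002]
contact_force: [5.6, -5.6, 4.0]
width: 0.0452
gripper_force: 26.4
```

Run:
```python
from lat import *
print(tcp())
```

```text
{'tcp_deck': array([ 0.008 , -0.0004,  0.0162]), 'F_deck': array([ 8.71, -0.48,  1.52]), 'toolyaw': np.float64(-0.01)}
```

apply_moves(
  steps=[0,0,0,0,0,0,0,0,0,0,0,0,0,0,0,0,0,0,2,0,0,0,6,0,0,0,10,0,0,0,14,0],
  jaw=50,
)

```text
clock: 20.55
position: [0.5225, -0.4027, 0.2039]
ee_rot: [-0.002, 0.352, 0.936, 0.001]
contact_force: [1.1, -0.6, 0.1]
width: 0.0686
gripper_force: 0.0
```

apply_moves(
  steps=[2,-2,3,0,4,-4,5,0,7,-6,5,0,7,-6,5,0,7,-6,5,0,7,-6,5,0],
)

```text
clock: 21.05
position: [0.5927, -0.4628, 0.2519]
ee_rot: [-0.002, 0.352, 0.936, 0.001]
contact_force: [-0.6, -0.1, -0.7]
width: 0.0686
gripper_force: 0.0
```

Run:
```python
from lat import *
print(tcp());c,im,b=plate('orange',save="pics/w10.png");tail('orange',c,im,b)
bb=[k for k in blobs(mask(im,'blue'),1000) if 280<k[:,0,0].mean()<360][0];tail('blue',c,im,bb);q=quad(bb);print(q.tolist(),deckpts(c,q,yaw,o,.005)[:,:2].round(4).tolist())
```

```text
{'tcp_deck': array([0.1463, 0.0009, 0.1693]), 'F_deck': array([-0.57, -0.47, -0.6 ]), 'toolyaw': np.float64(0.01)}
13 [[-0.0869, -0.0394], [-0.0869, 0.0379]]
15 [[-0.0846, -0.0405], [-0.0846, 0.039]]
17 [[-0.0823, -0.0405], [-0.0823, 0.039]]
23 [[-0.0755, -0.0405], [-0.0755, 0.0389]]
33 [[-0.0642, -0.0405], [-0.0642, 0.0389]]
71 [[-0.0212, -0.0381], [-0.0212, 0.0388]]
73 [[-0.019, -0.0392], [-0.019, 0.0399]]
75 [[-0.0167, -0.0392], [-0.0167, 0.0399]]
81 [[-0.01, -0.0392], [-0.01, 0.0399]]
91 [[0.0013, -0.0391], [0.0013, 0.0398]]
[[351.0, 71.0], [351.0, 150.0], [283.0, 151.0], [282.0, 72.0]] [[-0.0236, 0.039], [0.0666, 0.0387], [0.0677, -0.0381], [-0.0225, -0.0395]]
```

View pics/w10.png

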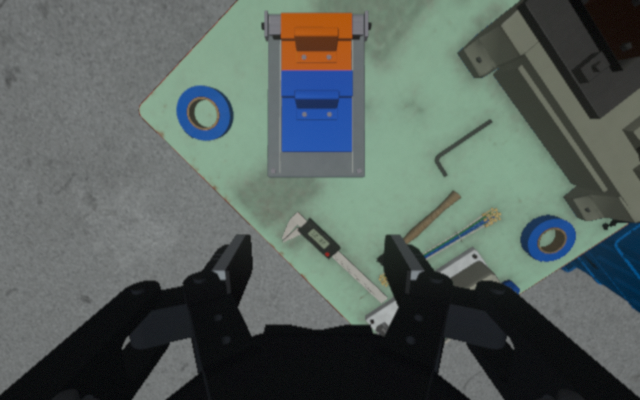

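The final view shows both plates straight between the lines. The blue tail (row 71) laps the orange head, and the tails are 65.7 mm apart, within tolerance. I'm handing the job in.

```bash
python3 -c "
from rig import *
print(sign_off())"
```

```text
the job is handed in; nothing more can be done
None
```

The orange and blue plates are laid flat, straight and lapped between the scribed lines, each drawn down with roughly 7 N against the strip and the orange head respectively. The tin, housing and tape roll were not touched. I handed the job in at about 21 s, but the sign-off gave no verdict.

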